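# Present the notched stone slip label up

### The job

One of the three stone slips standing in the wooden rack has a small corner notch, which marks its frosted (stippled) label end: lift it out, lean it centred on the sloped wooden rest, label face outwards and up, seated on the two ledges with the notched edge uppermost, and let go. Then take it again, fingers clear of the frosted end, and present it level, label face up, about 15 cm above the cork pad and in line with it, frosted end over the pad's rounded end. Finish while still holding it there, and leave everything else on the stall where it is.

Things in the scene. Friction and masses are not known exactly. Their poses are not given: they have to be found in the camera images.
- slip: Notched stone slip, 120 x 50 x 12 mm, about 0.18 kg. Origin at its centre; x along it to the frosted end, y across, z out of the label face. 12 x 12 mm notch in the corner at +x, +y. Stippled panel on the label face from x = +24 mm to the end; the rest is smooth. Starts standing on its -y edge in a slot (y up, notch in an upper corner), centre 33 mm, top edge 58 mm above the table.
- slip_frosted (a point): Point on the slip's centre line 50 mm from its centre towards the frosted end.
- slip_plain (a point): Point on the slip's centre line 50 mm from its centre towards the plain end.
- blank_a: Blank slip of the same stone and size, no notch, no stippling; stands in another slot. Origin and axes as for the notched slip.
- blank_b: The second blank slip, like the first.
- rack: Fixed wooden slip rack, 100 x 160 mm, any yaw. Origin under its centre. Three slots run along its x, at y = -55, 0 and +55 mm; each is 15 mm wide, floor 8 mm and walls 24 mm above the table. Slips overhang it by 10 mm at both ends.
- easel: Fixed sloped rest on a 120 x 120 x 12 mm base; origin under its centre. Two 12 mm wide ribs at y = -42 and +42 mm, only the base between them, slope at 45 degrees and face +x and up; a ledge at each foot stands 14 mm out. A slip leans on them, lower long edge on the ledges, length along y; the ribs end 8 mm short of its upper edge, so fingers fit at its middle along or square to the slope.
- seat (a point): Where the centre of a seated slip belongs: 100 mm above the easel's origin. Axes as the easel's (x horizontal to the front, z up): the slope's outward normal is halfway between x and z.
- pad: Fixed flat cork viewing pad, 160 x 80 x 5 mm; origin under it, x points to its rounded end (a half circle of 40 mm radius, away from the robot); the other end is square.
- pad_round (a point): Point on the pad's top, on its centre line, 50 mm from the origin towards the rounded end.
- pad_square (a point): Point on the pad's top, on its centre line, 50 mm from the origin towards the square end.
- chisel: Bystander: stone chisel lying down, 200 mm long, 24 mm thick.
- mallet: Bystander: wooden mallet standing on its head, 86 mm across, 190 mm high.
- medallion: Bystander: round carved stone disc, 104 mm across, 17 mm high.
- paint_jar: Bystander: closed jar, 48 mm across, 60 mm high.
- tile: Bystander: square carved tile, 90 x 90 x 18 mm.
- dust_brush: Bystander: dusting brush lying down.
- owl: Bystander: stone owl, 72 mm across, 120 mm high.
There are look-alikes about, which are no part of the job. What is shaped like the easel but pink or yellow is not meant.

How it is judged:
By the outcome, as a careful person would: the job done as asked, in the order asked, and still so for the second after the job is handed in, while the arm keeps its last pose, push and grip.
It also fails if it takes over 54 s, if anything falls off the work surface, if the arm or the gripper's body presses on something with over 40 N, if the wrist force passes 120 N, or if a joint passes its speed limit or range.

### The arm

A 6-joint arm with a two-finger parallel gripper is mounted at the origin on the work surface. World frame = base frame: x ahead of the robot, y to its left, z up, the work surface at z = 0. Lengths are in m, angles in rad, forces in N, time in s.
With the tool pointing down it reaches from about 0.375 to 0.9 m from the base axis. Payload 3.1 kg.
Tool frame: the origin (TCP) lies at the centre of the arm's flange, where the gripper is bolted on; the fingertips stand robot.tip_extent ahead of it and the grasp point (between the pads) lies 164 mm ahead of it (robot.tip_extent is the distance from the TCP to the fingertips, in m); z points along the fingers, y is the line along which they close (so a half turn about z gives the same grasp; the last joint's range is limited). The gripper opens to 87 mm and grips with 3 to 60 N. Pads are 19 mm wide; open, the fingers measure 117 mm over their backs; the gripper's body (75 mm by 190 mm) begins 51 mm behind the grasp point.
Start: joints at [-0.178, 0.527, 1.433, -0, 1.181, -0.178], TCP at [0.625, 0, 0.405] pointing down, gripper open.
Joint ranges: [-3.08, 3.08], [-0.75, 2.2], [0.22, 2.44], [-1.43, 4.57], [0, 2.65], [-2.85, 2.85]. Speed limits (rad/s): [2.79, 2.79, 3.14, 3.14, 3.14, 3.14].

### API

Orientations are given as a unit quaternion [x, y, z, w].
In Python, from rig import get_obs, camera, hand_in, cut_out, robot gives the robot as it stands.
- The arm moves only by the tool step_arm, never from a script. Its argument "rows" is a list of rows, each a list of 6 numbers: the shift along the world's x, y, z in m, then the turn, a rotation vector about the world's x, y, z in degrees. A call has 1 to 12 rows; each row shifts and turns the commanded pose from where the row before left it; what a row does not reach is not made up. A row lasts 1/8 s, in which the tool goes at most 62.5 mm and 10.7 degrees, less where a joint would pass 70% of its speed; a pose out of reach is approached as far as the arm can. A call is refused whole if a number of a shift passes 0.0625 or a number of a turn 10.7, either way. A call with a gripper value outside its range is refused whole. "jaw" is the finger opening in m, from 0 to 0.087, set as the call begins (left out, the last holds). The fingers move at their own pace and stop on an object; "squeeze" is the grip in N (left out, the last holds). Time passes only in rows, so rows that do not move let the fingers close. It gives the time, the measured TCP pose, the force, the opening and the grip force at its end, in the units of the state.
- get_obs(): the state, without advancing time (a new reading comes with each control period).
- camera(name): name is "scene" or "side" or "wrist"; returns a dict with "pixels" (480x640x3 uint8, blue, green, red), "depth" (480x640 float32, m along the optical axis (not along the pixel's ray), 0 where there is no reading), "fov_y" (degrees; the focal length in pixels is half the picture's height over the tangent of half this angle, whatever the lens; pixels are square), "cx", "cy" (the principal point, pixels), "k1" (the pictures are not rectified: a ray, as slopes to the right and down, at radius r is drawn at 1 + k1 r^2 times it, then the intrinsics apply), "extrinsics" (4x4, takes a point from camera to world coordinates); the wrist camera has in their place "mount" (4x4, takes a point from camera to tool coordinates, whose origin is the TCP and whose axes are the flange's). Camera axes: x right, y up, looking along -z (the intrinsics and any distortion apply to the point x, -y, -z); pixel columns grow to the right and rows downward; lengths in m; the calibration is good to about 2 mm. A picture is of the moment at which its call begins: read the wrist's pose just before it.
- hand_in(): hands the job in; it is judged then, once.
Trained networks look in the newest picture that a camera, given by its name, has taken for a name from the list of things; names that differ only in an ending like _2 or _b are one class to them, and where a whole thing is asked for, a point or a joint stands for the part that bears it (a point fixed in the world has none). Each returns a list of dicts, best first, with "confidence" (0 to 1); they miss things now and then, are a little off and sometimes report something else, mostly with a low value. They report only what shows in the picture. A call takes as long as a camera call. They do not tell look-alikes from the thing itself.
- cut_out(label, camera): "region" (480x640 bool, what is visible of it) and "extent" ([centre column, centre row, width, height] in pixels, round what is visible of it).
The state is a dict: "time": time; "q": joint angles; "joint_velocities": joint speeds; "joint_torque": joint torques, N m; "position": TCP position; "tool_rot": TCP orientation; "ft_force": force on the tool from outside, world axes, zero at the start; "moment": the same for the moment, N m; "grip_width": finger opening in m; "grip_force": force on a finger pad.
Only numpy, scipy, OpenCV 4.12 (cv2) and the standard library are available. Lean on these libraries where they do the work, as an engineer would, in place of code of your own. Each camera call takes 0.05 s, during which the arm holds its last target. There are 200 camera calls.

## Working session

There is one attempt and no reset: what is moved stays moved. The work goes in short steps, Python scripts to look and compute and a tool call to move; the robot and the scene stay as the last step left them, time stands still between calls to the robot, and variables do not carry over. Pictures are saved under pics/ and viewed, at most 10 in all, crops included, and the job is handed in when it is done.

Besides the shell and the picture viewer there is one more tool, called as name([rows], argument=value, ...), one row to a line, values as JSON. step_arm: Moves the arm, as the interface text tells. Its arguments: {"type":"object","properties":{"rows":{"type":"array"},"jaw":{"type":"number"},"squeeze":{"type":"number"}},"required":["rows"]}

```bash
ls; mkdir -p pics
cat > h.py <<'E'
import numpy as np, cv2
from rig import get_obs, camera, hand_in, cut_out, robot
from scipy.spatial.transform import Rotation as R
def K(c):
    f=240/np.tan(np.radians(c["fov_y"]/2)); return f
def pose(o=None):
    o=o or get_obs(); T=np.eye(4); T[:3,:3]=R.from_quat(o["tool_rot"]).as_matrix(); T[:3,3]=o["position"]; return T
def cam(name):
    T=pose() if name=="wrist" else None
    c=camera(name); c["E"]=T@c["mount"] if name=="wrist" else c["extrinsics"]; return c
def cloud(c):
    f=K(c); Km=np.array([[f,0,c["cx"]],[0,f,c["cy"]],[0,0,1.]])
    v,u=np.mgrid[0:480,0:640]
    p=np.stack([u,v],-1).reshape(-1,1,2).astype(float)
    s=cv2.undistortPoints(p,Km,np.array([c["k1"],0,0,0.])).reshape(480,640,2)
    d=c["depth"]; P=np.stack([s[...,0]*d,-s[...,1]*d,-d],-1)
    W=P@c["E"][:3,:3].T+c["E"][:3,3]; W[d<=0]=np.nan
    return W
def proj(c,X):
    X=np.atleast_2d(X); q=(X-c["E"][:3,3])@c["E"][:3,:3]; s=np.stack([q[:,0],-q[:,1]],-1)/-q[:,2:]
    r2=(s**2).sum(1,keepdims=True); s=s*(1+c["k1"]*r2); return s*K(c)+[c["cx"],c["cy"]]
E
cat > a.py <<'E'
from h import *
print(robot, get_obs())
for n in ["scene","side"]:
    c=cam(n); W=cloud(c); img=c["pixels"].copy()
    np.savez("%s.npz"%n,W=W,img=img)
    for l in ["slip","blank_a","rack","easel","pad","chisel","mallet","medallion","paint_jar","tile","dust_brush","owl"]:
        for r in cut_out(l,n)[:4]:
            m=r["region"]; p=np.nanmedian(W[m],0); print(n,l,round(r["confidence"],2),np.round(r["extent"]),np.round(p,3),"zmax",np.round(np.nanpercentile(W[m][:,2],98),3))
    cv2.imwrite("pics/%s0.png"%n,img)
E
python3 a.py
```

```text
pics
<Robot object at 0x7f06f595fe00> {'time': 0.0, 'q': array([-1.78514731e-01,  5.28466749e-01,  1.43390976e+00, -3.54121523e-07,
        1.18137036e+00, -1.78514804e-01]), 'joint_velocities': array([-5.14472782e-04,  2.12981449e-03, -5.27818703e-04, -1.84387786e-03,
        1.76285685e-03,  9.22078502e-05]), 'joint_torque': array([-5.45745443e-04, -4.40045428e+01, -1.76593530e+01,  6.32597599e-02,
        5.83207863e-02, -1.53719384e-04]), 'position': array([6.24656083e-01, 8.22705948e-05, 4.03768473e-01]), 'tool_rot': array([ 7.07106298e-01,  7.07106444e-01, -6.14419284e-04, -8.84673615e-04]), 'ft_force': array([ 0.84798998, -0.28321094, -0.83829485]), 'moment': array([-0.01407081, -0.00974592,  0.0151129 ]), 'grip_force': 0.0, 'grip_width': 0.08717743217423721}
scene slip 0.63 [388. 306.  14.  42.] [0.565 0.22  0.053] zmax 0.061
scene blank_a 0.95 [429. 306.  13.  42.] [0.492 0.301 0.05 ] zmax 0.061
scene blank_a 0.9 [407. 305.  16.  48.] [0.534 0.262 0.046] zmax 0.061
scene rack 0.86 [406. 312.  69.  31.] [0.527 0.251 0.01 ] zmax 0.027
scene easel 0.87 [490. 294.  61.  59.
[... 1408 characters left out ...]
65 [408. 182.  54.  46.] [ 0.294 -0.29   0.012] zmax 0.1
side pad 0.6 [344. 171.  51.  18.] [ 0.494 -0.348  0.004] zmax 0.011
side chisel 0.66 [242. 252.  48.  38.] [0.745 0.04  0.018] zmax 0.027
side chisel 0.6 [293. 303.  42.  30.] [0.554 0.219 0.048] zmax 0.063
side mallet 0.92 [236. 359.  37.  56.] [0.647 0.445 0.086] zmax 0.188
side medallion 0.79 [261. 191.  31.  30.] [ 0.729 -0.208  0.012] zmax 0.02
side paint_jar 0.61 [228. 303.  24.  27.] [0.723 0.257 0.048] zmax 0.065
side tile 0.52 [281. 168.  14.   4.] [ 0.697 -0.33   0.012] zmax 0.021
side dust_brush 0.62 [334. 205.  65.  20.] [ 0.524 -0.166  0.016] zmax 0.024
side owl 0.65 [339. 129.  24.  39.] [ 0.522 -0.479  0.062] zmax 0.121
```

Run:
```python
import numpy as np,cv2
d=np.load("scene.npz"); c=d["img"][160:420,170:540]; cv2.imwrite("pics/s1.png",cv2.resize(c,None,fx=2.16,fy=2.16,interpolation=cv2.INTER_CUBIC))
d2=np.load("side.npz"); e=d2["img"][285:350,270:400]; f=d["img"][270:335,360:490]
cv2.imwrite("pics/s2.png",np.vstack([cv2.resize(x,(590,295),interpolation=cv2.INTER_CUBIC) for x in (f,e)]))
```

```text
(no output)
```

View pics/s1.png

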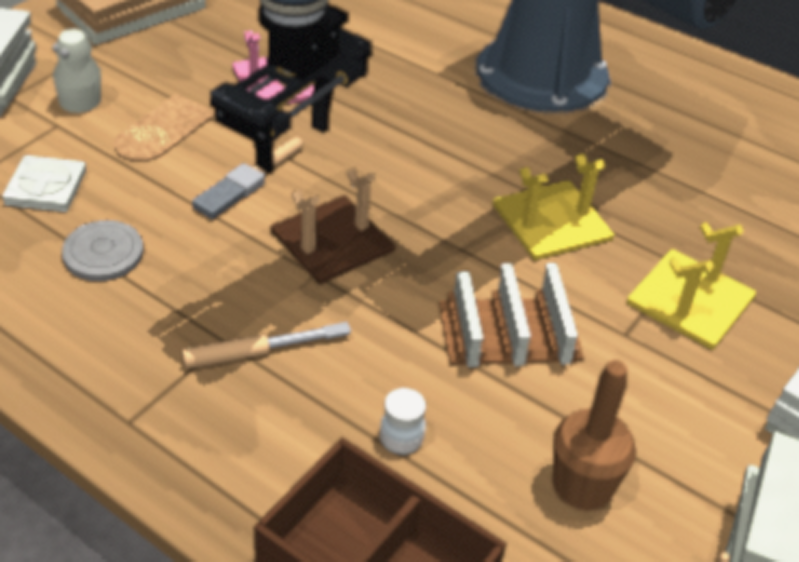

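View pics/s2.png

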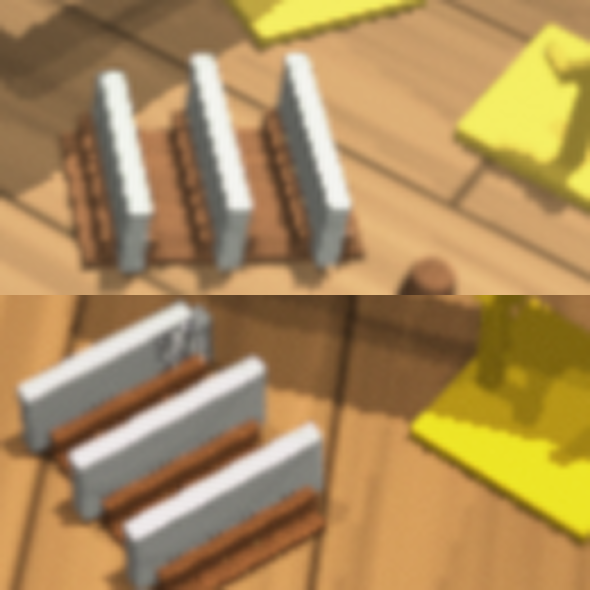

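Image 1 shows the brown easel at scene px (325,264), pink and yellow look-alikes at (297,190), (426,258) and (490,294), and the cork pad at (245,218). The slip candidates are the rack slips at scene px 388, 407 and 429 (row 306). Image 2, the close crop, shows stippling on the first one only (scene (388,306), side (293,303)). Its frosted end is the far one, towards the robot, and its label faces the middle slip. I choose that one.

```bash
cat > m.py <<'E'
from h import *
def rect(P):
    (c,wh,a)=cv2.minAreaRect(P[:,:2].astype(np.float32)); return np.round(c,4),np.round(wh,4),round(a,2)
for n in ["scene","side","wrist"]:
    if n=="wrist":
        c=cam(n);W=cloud(c);cv2.imwrite("pics/w0.png",c["pixels"]);np.savez("wrist.npz",W=W,img=c["pixels"])
    else: W=np.load(n+".npz")["W"]
    P=W.reshape(-1,3);P=P[~np.isnan(P[:,0])]
    def box(c,r,z0,z1): return P[(np.hypot(P[:,0]-c[0],P[:,1]-c[1])<r)&(P[:,2]>z0)&(P[:,2]<z1)]
    for nm,c0,r,z0,z1 in [("tops",(.528,.26),.13,.055,.065),("sliptop",(.565,.22),.03,.054,.065),("easelbase",(.53,-.005),.1,.008,.018),("easelribs",(.53,-.005),.1,.03,.13),("ribtop",(.53,-.005),.1,.085,.13),("pad",(.497,-.35),.12,.003,.012)]:
        B=box(c0,r,z0,z1)
        if len(B)>20:
            print(n,nm,len(B),B.mean(0).round(3),*rect(B))
E
python3 m.py
```

```text
scene tops 457 [0.518 0.256 0.058] [0.5164 0.2528] [0.1252 0.1209] 41.61
scene sliptop 84 [0.564 0.222 0.058] [0.5628 0.2218] [0.0586 0.0129] 41.61
scene easelbase 1098 [ 0.528 -0.007  0.012] [ 0.5336 -0.007 ] [0.1402 0.1386] 71.6
scene easelribs 323 [ 0.528 -0.009  0.072] [ 0.5239 -0.0144] [0.0528 0.1001] 69.08
scene ribtop 87 [ 0.53  -0.008  0.096] [ 0.5261 -0.0127] [0.0523 0.0971] 72.84
scene pad 954 [ 0.502 -0.353  0.006] [ 0.5074 -0.3542] [0.2337 0.2138] 65.58
side tops 599 [0.514 0.259 0.059] [0.5159 0.2546] [0.1222 0.1262] 41.63
side sliptop 104 [0.562 0.222 0.058] [0.5621 0.2226] [0.0587 0.0166] 41.55
side easelbase 1027 [ 0.525 -0.003  0.012] [0.5281 0.0017] [0.1714 0.1231] 72.29
side easelribs 291 [ 0.527 -0.005  0.072] [ 0.5242 -0.0107] [0.0497 0.0999] 73.29
side ribtop 76 [ 0.527 -0.002  0.097] [ 0.5238 -0.0089] [0.0492 0.0953] 70.73
side pad 765 [ 0.494 -0.348  0.006] [ 0.4858 -0.3524] [0.2162 0.2358] 5.49
wrist easelbase 13170 [ 0.525 -0.007  0.013] [ 0.5237 -0.013 ] [0.12   0.1204] 71.93
wrist easelribs 2769 [ 0.518 -0.009  0.082] [ 0.5231 -0.0151] [0.0498 0.0964] 71.89
wrist ribtop 1419 [ 0.52  -0.007  0.097] [ 0.523  -0.0149] [0.0495 0.0962] 71.89
```

```bash
sleep 1; ls pics
```

```text
s1.png
s2.png
scene0.png
side0.png
w0.png
```

View pics/w0.png

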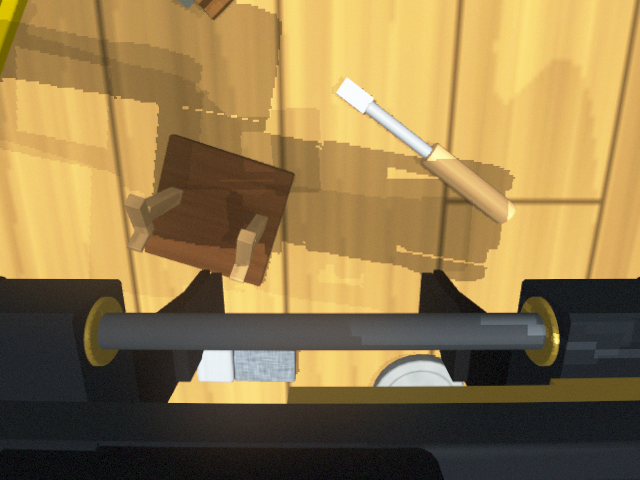

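Picture: the brown easel is at (210,205), its ribs at (150,220) and (250,250), and the chisel at (425,150). The easel centre is (0.524, -0.013). Next I need to know which way it faces.

Run:
```python
from h import *
for n in ["wrist","scene","side"]:
    P=np.load(n+".npz")["W"].reshape(-1,3);P=P[~np.isnan(P[:,0])]
    P=P[(np.hypot(P[:,0]-.5237,P[:,1]+.013)<.09)&(P[:,2]>.03)&(P[:,2]<.15)]
    a=np.radians(71.9); q=(P[:,:2]-[.5237,-.013])@np.array([[np.cos(a),-np.sin(a)],[np.sin(a),np.cos(a)]])
    print(n)
    for s in (-1,1):
        for x in np.arange(-.03,.04,.006):
            m=(abs(q[:,0]-x)<.003)&(s*q[:,1]>.02)
            if m.sum()>2: print(s,x.round(3),m.sum(),P[m,2].max().round(3),np.median(P[m,2]).round(3),np.median(q[m,1]).round(3))
P=np.load("scene.npz")["W"].reshape(-1,3);P=P[(np.hypot(P[:,0]-.497,P[:,1]+.35)<.14)]
img=np.load("scene.npz")["img"]
c=cv2.resize(img[195:245,210:285],None,fx=8,fy=8,interpolation=cv2.INTER_CUBIC);cv2.imwrite("pics/pad.png",c)
```

```text
wrist
-1 -0.024 89 0.09 0.087 -0.042
-1 -0.018 149 0.089 0.083 -0.042
-1 -0.012 90 0.083 0.08 -0.043
-1 -0.006 70 0.089 0.086 -0.043
-1 -0.0 84 0.094 0.091 -0.044
-1 0.006 108 0.101 0.096 -0.045
-1 0.012 299 0.107 0.063 -0.043
-1 0.018 162 0.109 0.106 -0.042
-1 0.024 40 0.105 0.103 -0.042
1 -0.024 104 0.09 0.087 0.041
1 -0.018 169 0.088 0.083 0.041
1 -0.012 109 0.084 0.08 0.04
1 -0.006 108 0.09 0.086 0.038
1 -0.0 200 0.096 0.084 0.036
1 0.006 261 0.102 0.082 0.036
1 0.012 471 0.108 0.07 0.039
1 0.018 204 0.11 0.106 0.04
1 0.024 50 0.105 0.103 0.042
scene
-1 -0.024 4 0.086 0.085 -0.043
-1 -0.018 17 0.091 0.084 -0.042
-1 -0.012 6 0.083 0.079 -0.046
-1 -0.006 8 0.089 0.08 -0.046
-1 -0.0 12 0.087 0.058 -0.047
-1 0.006 23 0.096 0.063 -0.048
-1 0.012 71 0.107 0.063 -0.043
-1 0.018 19 0.109 0.103 -0.042
1 -0.024 10 0.09 0.085 0.04
1 -0.018 13 0.09 0.08 0.039
1 -0.012 5 0.082 0.08 0.038
1 -0.006 7 0.082 0.076 0.037
1 -0.0 11 0.092 0.067 0.037
1 0.006 34 0.092 0.066 0.036
1 0.012 61 0.105 0.062 0.04
1 0.018 16 0.108 0.102 0.041
1 0.024 4 0.11 0.104 0.036
side
-1 -0.018 13 0.088 0.084 -0.041
-1 -0.012 11 0.086 0.079 -0.04
-1 -0.006 6 0.082 0.078 -0.038
-1 -0.0 4 0.088 0.081 -0.04
-1 0.006 17 0.096 0.065 -0.037
-1 0.012 41 0.098 0.056 -0.039
-1 0.018 45 0.105 0.066 -0.04
-1 0.024 12 0.111 0.104 -0.042
1 -0.024 3 0.083 0.078 0.039
1 -0.018 12 0.091 0.082 0.039
1 -0.012 8 0.094 0.082 0.045
1 -0.006 5 0.083 0.08 0.046
1 -0.0 5 0.083 0.083 0.048
1 0.006 13 0.095 0.062 0.046
1 0.012 36 0.099 0.059 0.044
1 0.018 47 0.108 0.076 0.042
1 0.024 10 0.107 0.101 0.044
```

The easel faces -y: its x axis has yaw -108.1°. Now I move towards the rack for a close look.

step_arm([
  [-0.012,0.02,0,0,0,-8],
  [-0.012,0.02,0,0,0,-8],
  [-0.012,0.02,0,0,0,-8],
  [-0.012,0.02,0,0,0,-8],
  [-0.012,0.02,0,0,0,-8],
  [0,0,0,0,0,-8.4],
], jaw=0.04, squeeze=25)

```text
time: 2.1
position: [0.5639, 0.1015, 0.4048]
tool_rot: [0.935, 0.354, -0.0, -0.0]
ft_force: [0.3, 0.2, 0.2]
grip_width: 0.042
grip_force: 0.0
```

```bash
cat > b.py <<'E'
from h import *
from m2 import *
E
python3 - <<'E'
from h import *
o=get_obs();T=pose(o);print(o["time"],o["position"],R.from_matrix(T[:3,:3]).as_rotvec(),o["q"].round(3),o["grip_width"])
c=cam("wrist");W=cloud(c);cv2.imwrite("pics/w1.png",c["pixels"])
P=W.reshape(-1,3);P=P[~np.isnan(P[:,0])]
for c0 in [(.565,.222),(.52,.258),(.48,.297)]:
    t=np.array([.743,.669]);n=np.array([-.669,.743]);d=P[:,:2]-c0
    B=P[(abs(d@n)<.025)&(abs(d@t)<.09)&(P[:,2]>.050)&(P[:,2]<.068)]
    print(len(B),B.mean(0).round(4) if len(B) else 0,cv2.minAreaRect(B[:,:2].astype(np.float32)) if len(B)>10 else 0)
for r in cut_out("slip","wrist")+cut_out("blank_a","wrist"): print(r["confidence"],r["extent"])
E
```

```text
2.1 [0.56390069 0.10149089 0.40478953] [-2.93767478e+00 -1.11139558e+00  1.27221119e-03] [-0.017  0.457  1.565  0.     1.12   0.83 ] 0.042029555150111246
2421 [0.557  0.2154 0.0581] ((0.5552363395690918, 0.21488896012306213), (0.10792900621891022, 0.013280678540468216), 41.23657989501953)
2849 [0.5174 0.2528 0.0578] ((0.5144447684288025, 0.2519665062427521), (0.11975175887346268, 0.013676468282938004), 41.589805603027344)
3059 [0.481  0.2936 0.0575] ((0.4781174063682556, 0.293034166097641), (0.11978000402450562, 0.014266799204051495), 41.244632720947266)
0.94 [217.1, 127.4, 38.9, 147.0]
0.63 [493.3, 107.5, 227.0, 72.6]
0.98 [150.9, 130.3, 48.8, 153.2]
0.83 [88.8, 130.7, 63.0, 150.8]
0.36 [492.9, 107.8, 226.2, 71.5]
```

View pics/w1.png

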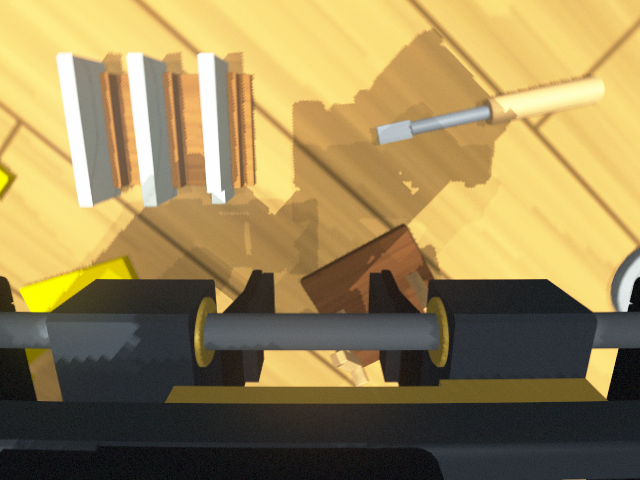

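The slip at (217,127) has its notch at the near end (217,197), on the robot side. Its centre is (0.551, 0.211), which agrees with the 55 mm slot spacing.

step_arm([
  [-0.004,0.036,-0.02,0,0,0],
  [-0.004,0.036,-0.03,0,0,0],
  [-0.005,0.0375,-0.03,0,0,0],
  [0,0,-0.03,0,0,0],
  [0,0,0,0,0,0],
  [0,0,0,0,0,0],
])

```text
time: 3.0
position: [0.5528, 0.2091, 0.2956]
tool_rot: [0.935, 0.355, 0.001, 0.0]
ft_force: [-0.5, -0.5, 0.0]
grip_width: 0.0399
grip_force: 0.0
```

Run:
```python
from h import *
o=get_obs();T=pose(o);print(robot.tip_extent,o["time"],o["position"],T[:3,1],T[:3,2])
```

```text
0.1822 3.0 [0.55277946 0.20909554 0.29555718] [ 0.66403347 -0.7477023   0.00090482] [ 1.54798186e-03  1.64628454e-04 -9.99998788e-01]
```

step_arm([
  [-0.002,0.002,-0.03,0,0,0],
  [0,0,-0.03,0,0,0],
  [0,0,-0.0245,0,0,0],
  [0,0,0,0,0,0],
  [0,0,0,0,0,0],
])

```text
time: 3.62
position: [0.551, 0.2113, 0.2119]
tool_rot: [0.935, 0.355, 0.002, 0.0]
ft_force: [0.4, 0.8, 0.1]
grip_width: 0.0398
grip_force: 0.0
```

step_arm([
  [0,0,0,0,0,0],
  [0,0,0,0,0,0],
  [0,0,0,0,0,0],
  [0,0,0,0,0,0],
  [0,0,0,0,0,0],
], jaw=0.0, squeeze=30)

```text
time: 4.25
position: [0.5502, 0.2114, 0.2105]
tool_rot: [0.935, 0.355, 0.0, 0.0]
ft_force: [0.7, -1.0, 3.7]
grip_width: 0.0115
grip_force: 30.0
```

step_arm([
  [0,0,0.03,0,0,0],
  [0,0,0.04,0,0,0],
  [0,0,0.05,0,0,10],
  [0,0,0,0,0,10.3],
  [0,0,0,0,0,10],
  [0,0,0,0,0,10],
  [0,0,0,0,0,10],
  [0,0,0,0,0,10],
  [0,0,0,0,0,10],
  [0,0,0,0,0,10],
  [0,0,0,0,0,10],
  [0,0,0,0,0,10],
])

```text
time: 5.75
position: [0.5495, 0.2116, 0.3295]
tool_rot: [0.324, 0.946, -0.0, -0.001]
ft_force: [0.7, -0.2, -2.1]
grip_width: 0.0116
grip_force: 30.0
```

step_arm([
  [0,-0.02,0,0,0,10],
  [0,-0.02,0,0,0,10],
  [0,-0.02,0,-7.125,2.33,0],
  [0,0,0,-7.125,2.33,0],
  [0,0,0,-7.125,2.33,0],
  [0,0,0,-7.125,2.33,0],
  [0,0,0,-7.125,2.34,0],
  [0,0,0,-7.125,2.34,0],
  [0,0,0,0,0,0],
  [0,0,0,0,0,0],
])

```text
time: 7.0
position: [0.5499, 0.1516, 0.3299]
tool_rot: [0.145, 0.913, -0.377, -0.061]
ft_force: [-0.3, 1.3, -0.9]
grip_width: 0.012
grip_force: 30.0
```

Run:
```python
from h import *
o=get_obs();T=pose(o);print(o["time"],o["position"],"\n",T[:3,:3].round(3),o["q"].round(3),o["ft_force"],o["grip_width"])
ex=np.r_[np.cos(np.radians(-108.1)),np.sin(np.radians(-108.1)),0]
ey=np.r_[-ex[1],ex[0],0];z=np.r_[0,0,1]
G=np.stack([np.zeros(3),(ex+z)/2**.5*1,(ex-z)/2**.5],1); G[:,0]=np.cross(G[:,1],G[:,2])
for s in (1,-1):
    H=np.stack([s*G[:,0],s*G[:,1],G[:,2]],1); print(np.degrees(R.from_matrix(H@T[:3,:3].T).as_rotvec()).round(2))
```

```text
7.0 [0.54988001 0.15161985 0.32988897] 
 [[-0.95   0.22  -0.22 ]
 [ 0.311  0.674 -0.67 ]
 [ 0.001 -0.705 -0.709]] [ 0.206  0.661  1.532 -0.663  1.444 -0.79 ] [-0.28292765  1.28586746 -0.88475252] 0.011962891630371087
[ 39.55 120.77 127.42]
[-0.17 -0.01  0.01]
```

step_arm([
  [0.004,-0.015,-0.018,0,0,0],
  [0.004,-0.015,-0.018,0,0,0],
  [0.005,-0.015,-0.018,0,0,0],
  [0,0,0,0,0,0],
  [0,0,0,0,0,0],
])

```text
time: 7.62
position: [0.563, 0.1067, 0.2769]
tool_rot: [0.146, 0.913, -0.377, -0.06]
ft_force: [0.7, 0.1, -2.3]
grip_width: 0.0117
grip_force: 30.0
```

```bash
cat > chk.py <<'E'
from h import *
import sys
tag=sys.argv[1]
o=get_obs();T=pose(o);print(o["time"],o["position"],T[:3,2].round(3))
ex=np.r_[np.cos(np.radians(-108.1)),np.sin(np.radians(-108.1)),0];ey=np.r_[-ex[1],ex[0],0];z=np.r_[0,0,1]
S=np.stack([ey,(z-ex)/2**.5,(ex+z)/2**.5],1); seat=np.r_[.5237,-.013,.1]
ims=[]
for n in ["scene","side","wrist"]:
    c=cam(n);W=cloud(c);P=W.reshape(-1,3);q=(P-seat)@S
    img=c["pixels"].copy()
    if n!="wrist":
        u,v=proj(c,seat)[0].astype(int); ims.append(cv2.resize(img[v-60:v+40,u-65:u+65],(390,300),interpolation=cv2.INTER_CUBIC))
    else: ims.append(cv2.resize(img,(390,300)))
    for r in cut_out("slip",n)[:2]:
        m=r["region"].ravel()
        w=q[m];w=w[~np.isnan(w[:,0])]
        if len(w)>20: print(n,round(r["confidence"],2),r["extent"],len(w),"slip-frame med",np.median(w,0).round(4),"lo",np.percentile(w,3,0).round(4),"hi",np.percentile(w,97,0).round(4))
cv2.imwrite("pics/%s.png"%tag,np.hstack(ims[:2]))
cv2.imwrite("pics/%s_w.png"%tag,ims[2])
E
python3 chk.py pre
```

```text
7.625 [0.56302248 0.10667268 0.27690011] [-0.22  -0.671 -0.708]
scene 0.58 [319.5, 233.9, 35.0, 12.7] 124 slip-frame med [0.0463 0.0568 0.0365] lo [0.0089 0.0175 0.0304] hi [0.0597 0.0658 0.0426]
scene 0.21 [445.6, 361.6, 39.5, 64.9] 1665 slip-frame med [ 0.0006  0.3249 -0.3438] lo [-0.033   0.2728 -0.4035] hi [ 0.0272  0.39   -0.265 ]
side 0.7 [329.0, 213.4, 17.8, 6.1] 51 slip-frame med [-0.0423  0.0631  0.0333] lo [-0.0599  0.0479  0.03  ] hi [-0.0223  0.071   0.0372]
wrist 0.7 [324.1, 268.6, 39.4, 234.2] 6676 slip-frame med [-0.0305  0.0628  0.0358] lo [-0.0602  0.0403  0.03  ] hi [0.0237 0.064  0.0415]
```

View pics/pre.png

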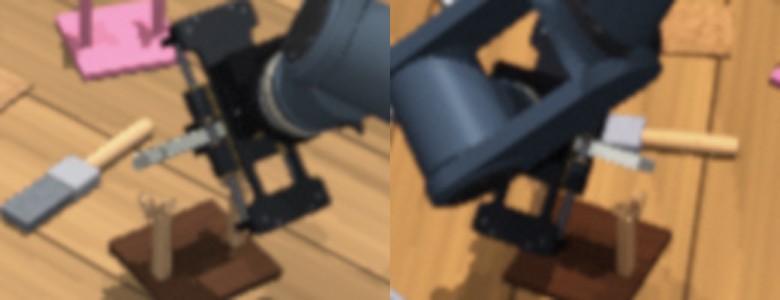

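The slip is centred along its length, and its tilt and height are as expected. I lower it gently while watching the force.

step_arm([
  [0,0,-0.015,0,0,0],
  [0,0,-0.015,0,0,0],
  [0,0,-0.012,0,0,0],
  [0,0,-0.003,0,0,0],
  [0,0,0,0,0,0],
  [0,0,0,0,0,0],
])

```text
time: 8.68
position: [0.5632, 0.1065, 0.2316]
tool_rot: [0.145, 0.912, -0.378, -0.06]
ft_force: [-0.3, 1.0, -1.9]
grip_width: 0.0119
grip_force: 30.0
```

step_arm([
  [0,0,-0.002,0,0,0],
  [0,0,0,0,0,0],
])

```text
time: 8.93
position: [0.563, 0.1065, 0.2294]
tool_rot: [0.145, 0.912, -0.378, -0.06]
ft_force: [0.6, -0.6, -1.8]
grip_width: 0.0118
grip_force: 30.0
```

step_arm([
  [0,0,-0.0015,0,0,0],
  [0,0,0,0,0,0],
])

```text
time: 9.18
position: [0.5629, 0.1065, 0.2277]
tool_rot: [0.145, 0.912, -0.378, -0.06]
ft_force: [-0.0, 0.4, -1.1]
grip_width: 0.0117
grip_force: 30.0
```

step_arm([
  [0,0,-0.0015,0,0,0],
  [0,0,0,0,0,0],
])

```text
time: 9.43
position: [0.5629, 0.1063, 0.2263]
tool_rot: [0.145, 0.912, -0.378, -0.061]
ft_force: [0.3, -1.0, -1.3]
grip_width: 0.0116
grip_force: 30.0
```

step_arm([
  [0,0,-0.001,0,0,0],
  [0,0,0,0,0,0],
])

```text
time: 9.68
position: [0.5629, 0.1062, 0.2257]
tool_rot: [0.145, 0.912, -0.379, -0.061]
ft_force: [-1.0, -2.1, 3.8]
grip_width: 0.0113
grip_force: 30.0
```

The ribs are touching. Now I slide down the slope to find the ledges.

step_arm([
  [-0.0002,-0.0007,-0.0007,0,0,0],
  [0,0,0,0,0,0],
])

```text
time: 9.93
position: [0.5628, 0.1057, 0.2253]
tool_rot: [0.145, 0.912, -0.379, -0.06]
ft_force: [0.5, -1.1, 5.7]
grip_width: 0.012
grip_force: 30.0
```

step_arm([
  [-0.0002,-0.0007,-0.0007,0,0,0],
  [0,0,0,0,0,0],
])

```text
time: 10.18
position: [0.5627, 0.1056, 0.2253]
tool_rot: [0.146, 0.912, -0.378, -0.06]
ft_force: [-0.7, 3.1, 9.8]
grip_width: 0.0117
grip_force: 30.0
```

Seated on the ledges; release and look.

step_arm([
  [0,0,0,0,0,0],
  [0,0,0,0,0,0],
  [0,0,0,0,0,0],
], jaw=0.032)

```text
time: 10.55
position: [0.5626, 0.1052, 0.2234]
tool_rot: [0.145, 0.913, -0.377, -0.061]
ft_force: [-0.1, -0.2, 0.6]
grip_width: 0.0298
grip_force: 0.0
```

step_arm([
  [0.0044,0.0134,0.0141,0,0,0],
  [0.009,0.027,0.028,0,0,0],
  [0.009,0.027,0.028,0,0,0],
  [0,0,0,0,0,0],
])

```text
time: 11.05
position: [0.586, 0.1742, 0.2958]
tool_rot: [0.145, 0.913, -0.377, -0.057]
ft_force: [0.3, -0.5, 0.2]
grip_width: 0.0321
grip_force: 0.0
```

```bash
python3 chk.py post
```

```text
11.05 [0.58602098 0.17423676 0.29578297] [-0.214 -0.671 -0.71 ]
scene 0.7 [324.4, 244.2, 43.6, 15.2] 204 slip-frame med [0.0226 0.0234 0.0015] lo [-0.0423 -0.0181 -0.0045] hi [0.0602 0.0294 0.0077]
side 0.46 [322.7, 224.2, 34.2, 14.8] 215 slip-frame med [-0.0174  0.0225 -0.0013] lo [-0.0607 -0.1432 -0.0182] hi [0.0586 0.0318 0.0039]
wrist 0.87 [319.6, 227.3, 26.2, 167.0] 3528 slip-frame med [-0.0136  0.0252  0.0004] lo [-0.0594 -0.0004 -0.0053] hi [0.0397 0.0265 0.0066]
```

View pics/post.png

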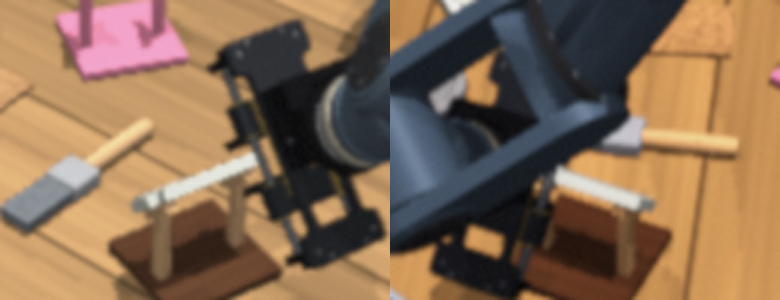

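The slip is seated: centred, with its top edge at +25 mm and its label face at +6 mm in the seat frame. I swing over to the front side for the square-on grasp.

step_arm([
  [0,0,0.05,0,0,0],
  [-0.014,-0.04,0.055,9.5,-3.11,0],
  [-0.014,-0.04,0,9.5,-3.11,0],
  [-0.014,-0.04,0,9.5,-3.11,0],
  [-0.014,-0.04,0,9.5,-3.11,0],
  [-0.014,-0.04,0,9.5,-3.11,0],
  [-0.014,-0.04,0,9.5,-3.11,0],
  [-0.014,-0.04,0,9.5,-3.11,0],
  [-0.014,-0.04,0,9.5,-3.11,0],
  [-0.016,-0.042,0,9.5,-3.11,0],
  [0,0,0,0,0,0],
  [0,0,0,0,0,0],
], jaw=0.072)

```text
time: 12.85
position: [0.4579, -0.1854, 0.3929]
tool_rot: [0.146, 0.912, 0.378, 0.06]
ft_force: [0.9, 1.2, -0.1]
grip_width: 0.072
grip_force: 0.0
```

```bash
cat > rel.py <<'E'
from h import *
o=get_obs();T=pose(o);print(o["time"],o["position"].round(4),o["q"].round(3),o["grip_width"])
ex=np.r_[np.cos(np.radians(-108.1)),np.sin(np.radians(-108.1)),0];ey=np.r_[-ex[1],ex[0],0];z=np.r_[0,0,1]
S=np.stack([ey,(z-ex)/2**.5,(ex+z)/2**.5],1); seat=np.r_[.5237,-.013,.1]
G=np.stack([-S[:,0],S[:,1],-S[:,2]],1)
for s in (1,-1):
    H=G*[s,s,1]; print("rot",np.degrees(R.from_matrix(H@T[:3,:3].T).as_rotvec()).round(2))
g=o["position"]+.164*T[:3,2]; print("grasp in slip frame",((g-seat)@S).round(4))
t=seat+S@[-.008,0,.164]; print("to go",(t-o["position"]).round(4))
E
python3 rel.py
python3 - <<'E'
import sys; sys.path.insert(0,'.')
from h import *
c=cam("wrist");W=cloud(c);cv2.imwrite("pics/w3.png",c["pixels"])
for l in("slip","pad"):
  for r in cut_out(l,"wrist")[:2]: print(l,r["confidence"],r["extent"])
E
```

```text
12.85 [ 0.4579 -0.1854  0.3929] [-0.777  0.44   1.774  0.697  1.398 -2.325] 0.07200460582451165
rot [ 0.01 -0.1   0.06]
rot [  39.48  120.88 -127.25]
grasp in slip frame [-0.009   0.0767  0.1735]
to go [ 0.0221  0.0647 -0.177 ]
slip 0.95 [225.9, 222.2, 75.9, 140.7]
```

Run:
```python
from h import *
for n in ["scene","side"]:
    d=np.load(n+".npz");W=d["W"];c=cam(n);r=cut_out("pad",n)[0]
    m=r["region"];P=W[m];P=P[~np.isnan(P[:,0])&(P[:,2]<.02)]
    print(n,r["extent"],P.mean(0).round(3),cv2.minAreaRect(P[:,:2].astype(np.float32)))
    x,y,w,h=[int(v) for v in r["extent"]]
    cv2.imwrite("pics/pad_%s.png"%n,cv2.resize(c["pixels"][y-30:y+30,x-40:x+40],(400,300),interpolation=cv2.INTER_CUBIC))
a=[cv2.imread("pics/pad_%s.png"%n) for n in("scene","side")];cv2.imwrite("pics/padb.png",np.hstack(a))
```

```text
scene [247.8, 219.2, 47.3, 31.7] [ 0.496 -0.352  0.006] ((0.4960889220237732, -0.35735276341438293), (0.16620969772338867, 0.09235798567533493), 4.632782936096191)
side [342.9, 172.1, 53.6, 21.6] [ 0.494 -0.346  0.004] ((0.5000438094139099, -0.34837648272514343), (0.16359646618366241, 0.09088820219039917), 5.063703536987305)
```

View pics/padb.png

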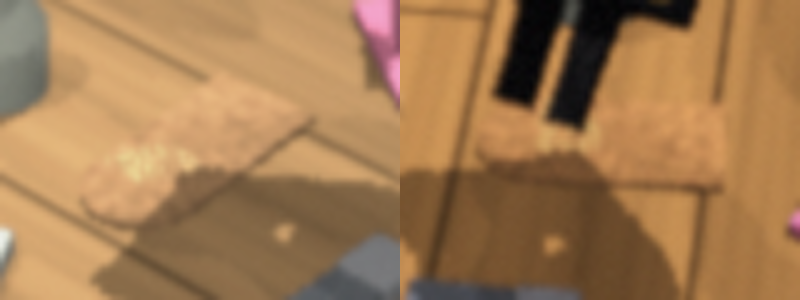

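The pad's yaw is about 5° and its rounded end is +x (scene crop lower left). Now down to the grasp.

step_arm([
  [-0.0085,-0.0255,-0.027,0,0,0],
  [-0.0085,-0.026,-0.027,0,0,0],
  [0.008,0.024,-0.0255,0,0,0],
  [0.008,0.024,-0.0255,0,0,0],
  [0.008,0.024,-0.0255,0,0,0],
  [0,0,0,0,0,0],
  [0,0,0,0,0,0],
])

```text
time: 14.08
position: [0.4658, -0.1653, 0.2634]
tool_rot: [0.145, 0.913, 0.377, 0.061]
ft_force: [1.1, 0.2, -0.8]
grip_width: 0.072
grip_force: 0.0
```

```bash
python3 rel.py; python3 chk.py g2
```

```text
14.075 [ 0.4658 -0.1653  0.2634] [-0.737  0.663  1.872  0.789  1.14  -2.534] 0.07197863810933662
rot [ 0.08  0.07 -0.03]
rot [ -39.57 -120.84  127.28]
grasp in slip frame [-0.0076  0.0004  0.0666]
to go [ 0.0143  0.0445 -0.0475]
14.075 [ 0.4658166  -0.16525645  0.2634398 ] [ 0.22   0.671 -0.708]
scene 0.47 [325.2, 243.0, 37.1, 11.2] 159 slip-frame med [0.0137 0.0242 0.0012] lo [-0.0475 -0.0292 -0.0046] hi [0.056  0.0288 0.0067]
side 0.55 [317.2, 222.7, 42.1, 18.2] 181 slip-frame med [-0.0003  0.0253 -0.001 ] lo [-0.0602  0.0032 -0.0065] hi [0.0548 0.0324 0.0043]
wrist 0.76 [321.0, 261.6, 100.3, 204.7] 15166 slip-frame med [-0.0193  0.0002  0.0066] lo [-0.0591 -0.023   0.0052] hi [0.054  0.0237 0.0079]
wrist 0.62 [440.6, 106.2, 88.0, 74.3] 3223 slip-frame med [-0.0984  0.1231 -0.2019] lo [-0.1242  0.0808 -0.2494] hi [-0.0601  0.171  -0.172 ]
```

View pics/g2_w.png

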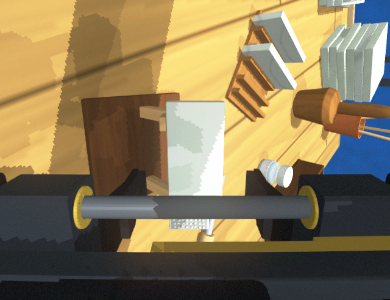

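The slip lies squarely between the fingers, its stippling at (190,222) and clear of the pads. I close in and grip.

step_arm([
  [0.005,0.015,-0.016,0,0,0],
  [0.005,0.015,-0.016,0,0,0],
  [0.0045,0.0147,-0.0151,0,0,0],
  [0,0,0,0,0,0],
  [0,0,0,0,0,0],
])

```text
time: 15.0
position: [0.48, -0.1209, 0.2163]
tool_rot: [0.145, 0.913, 0.377, 0.061]
ft_force: [-0.1, -0.1, -0.2]
grip_width: 0.0723
grip_force: 0.0
```

step_arm([
  [0,0,0,0,0,0],
  [0,0,0,0,0,0],
  [0,0,0,0,0,0],
  [0,0,0,0,0,0],
], jaw=0.0, squeeze=35)

```text
time: 15.5
position: [0.4799, -0.1206, 0.2161]
tool_rot: [0.145, 0.913, 0.378, 0.061]
ft_force: [-1.8, -2.0, 2.1]
grip_width: 0.0498
grip_force: 35.0
```

```bash
python3 rel.py
```

```text
15.5 [ 0.4799 -0.1206  0.2161] [-0.648  0.753  1.904  0.898  1.025 -2.601] 0.04983364096115905
rot [0.06 0.04 0.02]
rot [ -39.6  -120.89  127.31]
grasp in slip frame [-0.008   0.      0.0001]
to go [ 0.0002 -0.0001 -0.0001]
```

step_arm([
  [-0.004,-0.012,0.014,0,0,0],
  [-0.007,-0.021,0.024,0,0,0],
  [-0.007,-0.021,0.03,0,0,0],
  [0.024,-0.028,0.02,-7.125,2.33,0],
  [0.024,-0.028,0.02,-7.125,2.33,0],
  [0.024,-0.028,0.02,-7.125,2.33,0],
  [0.024,-0.028,0.02,-7.125,2.33,0],
  [0.024,-0.028,0.02,-7.125,2.34,0],
  [0.022,-0.028,0.012,-7.125,2.34,0],
  [0,0,0,0,0,7.7],
  [0,0,0,0,0,7.7],
  [0,0,0,0,0,7.7],
])

```text
time: 17.0
position: [0.6029, -0.3426, 0.396]
tool_rot: [-0.045, 0.999, 0.0, -0.001]
ft_force: [-0.3, 0.8, -1.5]
grip_width: 0.0494
grip_force: 35.0
```

step_arm([
  [0,0,0,0,0,0],
  [0,0,0,0,0,0],
])

```text
time: 17.25
position: [0.6034, -0.3425, 0.396]
tool_rot: [-0.042, 0.999, 0.0, -0.0]
ft_force: [-0.0, 0.4, -0.5]
grip_width: 0.0497
grip_force: 35.0
```

```bash
cat > pad.py <<'E'
from h import *
o=get_obs();T=pose(o);print(o["time"],o["position"].round(4),T[:3,:3].round(3).tolist(),o["q"].round(3),o["grip_width"])
c=cam("wrist");W=cloud(c);cv2.imwrite("pics/w4.png",c["pixels"])
q=(W-o["position"])@T[:3,:3]
for l in("pad","slip"):
  for r in cut_out(l,"wrist")[:2]:
    m=r["region"]; P=W[m];P=P[~np.isnan(P[:,0])]
    if l=="pad": P=P[(P[:,2]<.015)]
    print(l,r["confidence"],r["extent"],len(P),np.median(P,0).round(4))
    if len(P)<50: continue
    print("  rect",cv2.minAreaRect(P[:,:2].astype(np.float32)))
    if l=="slip":
        A=P-P.mean(0); print("  normal",np.linalg.svd(A,full_matrices=False)[2][2].round(4))
for n in ("scene","side"):
    c=cam(n);W2=cloud(c)
    for r in cut_out("pad",n)[:1]+cut_out("slip",n)[:1]:
        P=W2[r["region"]];P=P[~np.isnan(P[:,0])]; print(n,round(r["confidence"],2),r["extent"].round() if hasattr(r["extent"],"round") else r["extent"],np.median(P,0).round(3))
E
python3 pad.py
```

```text
17.25 [ 0.6034 -0.3425  0.396 ] [[-0.996, -0.085, -0.001], [-0.085, 0.996, 0.0], [0.001, 0.0, -1.0]] [-0.677  0.632  1.252 -0.     1.258 -2.332] 0.04968374659126273
pad 0.91 [321.6, 88.4, 98.1, 175.5] 14970 [ 0.4958 -0.3529  0.0058]
  rect ((0.5035149455070496, -0.3524623513221741), (0.14759887754917145, 0.08231484889984131), 3.910144805908203)
slip 0.69 [323.1, 284.4, 144.5, 203.5] 22187 [ 0.5796 -0.3432  0.239 ]
  rect ((0.5960143804550171, -0.3521502912044525), (0.09250767529010773, 0.14670851826667786), 24.154666900634766)
  normal [-5.000e-04  1.100e-02  9.999e-01]
scene 0.73 [246.4, 219.1, 50.5, 30.2] [ 0.5   -0.35   0.005]
scene 0.62 [205.2, 176.2, 30.4, 19.7] [ 0.638 -0.338  0.239]
side 0.86 [342.4, 171.5, 48.5, 20.0] [ 0.492 -0.346  0.004]
side 0.59 [302.0, 112.1, 40.3, 12.8] [ 0.579 -0.323  0.237]
```

View pics/w4.png

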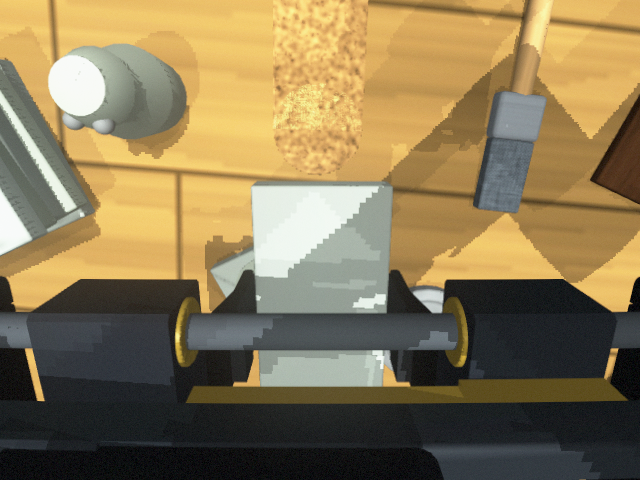

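The picture shows the pad at (320,88) with its rounded end nearest, and the slip at (320,285) held level, frosted end towards the pad's outer (rounded-end) direction. I refine the yaws and offsets.

Run:
```python
from h import *
o=get_obs();T=pose(o)
c=cam("wrist");W=cloud(c)
P=W[cut_out("pad","wrist")[0]["region"]];P=P[(P[:,2]<.015)]
xs=np.arange(.425,.53,.004)
def edges(P,xs,w=.002):
    a=[]
    for x in xs:
        y=P[abs(P[:,0]-x)<w][:,1]
        if len(y)>20: a.append((x,*np.percentile(y,[1,99])))
    return np.array(a)
e=edges(P,xs); 
for k in (1,2): 
    f=np.polyfit(e[:,0],e[:,k],1); print("pad edge",np.degrees(np.arctan(f[0])).round(2),np.polyval(f,.497).round(4))
print("xmax",P[:,0].max(),np.percentile(P[:,0],99.8))
P=W[cut_out("slip","wrist")[0]["region"]]; P=P[(abs(P[:,2]-.238)<.006)]
print("slip x range",np.percentile(P[:,0],[.2,99.8]),"z",np.median(P[:,2]))
e=edges(P,np.arange(.545,.585,.003))
for k in (1,2):
    f=np.polyfit(e[:,0],e[:,k],1); print("slip edge",np.degrees(np.arctan(f[0])).round(2),np.polyval(f,.565).round(4))
a=np.radians(4.9);s=np.array([np.cos(a),np.sin(a)])
g=o["position"]+.164*T[:3,2];print("nominal slip centre",g[:2]+.008*s, g[2], "nominal plain edge x",(g[:2]-.052*s))
```

```text
pad edge -6.14 -0.3926
pad edge 3.42 -0.314
xmax 0.5781661858970321 0.5761541933320764
slip x range [0.55037004 0.63443612] z 0.23882879123967454
slip edge -5.46 -0.3676
slip edge 5.44 -0.3205
nominal slip centre [ 0.61180752 -0.34156007] 0.23183201228349343 nominal plain edge x [ 0.5520268  -0.34668509]
```

Run:
```python
from h import *
o=get_obs();T=pose(o);a=np.radians(4.9);A=np.array([[np.cos(a),-np.sin(a)],[np.sin(a),np.cos(a)]])
c=cam("wrist");W=cloud(c);P=W.reshape(-1,3);P=P[~np.isnan(P[:,0])]
def run(nm,P,c0,xs,w=.0015):
    q=(P[:,:2]-c0)@A; e=[]
    for x in xs:
        y=q[abs(q[:,0]-x)<w][:,1]
        if len(y)>20: e.append((x,y.min(),y.max()))
    e=np.array(e); print(nm,(e[::3]*1e3).round(1).tolist())
    mid=(e[:,1]+e[:,2])/2; f=np.polyfit(e[:,0],mid,1); print(" rel yaw",np.degrees(f[0]).round(2),"mid at 0",f[1].round(4),"width",np.median(e[:,2]-e[:,1]).round(4),"xrange",q[:,0].min(),q[:,0].max())
c0=np.array([.497,-.353]);B=P[(P[:,2]>.0035)&(P[:,2]<.009)&(np.abs(P[:,:2]-c0).max(1)<.11)]
d=(B[:,:2]-c0)@A;B=B[abs(d[:,1])<.05]
run("pad",B,c0,np.arange(-.07,.04,.004))
m=cut_out("pad","wrist")[0]["region"];Q=W[m];run("padmask",Q[~np.isnan(Q[:,0])],c0,np.arange(-.06,.04,.004))
c1=np.array([.6118,-.3416]);B=P[abs(P[:,2]-.2385)<.004];d=(B[:,:2]-c1)@A;B=B[(abs(d[:,1])<.03)&(abs(d[:,0])<.07)]
run("slip",B,c1,np.arange(-.055,-.02,.003))
```

```text
pad [[-62.0, -38.4, 41.4], [-50.0, -38.9, 40.9], [-38.0, -39.2, 40.4], [-26.0, -39.6, 42.7], [-14.0, -39.8, 39.3], [-2.0, -40.1, 38.9], [10.0, -40.4, 39.2], [22.0, -40.9, 39.5], [34.0, -41.1, 38.9]]
 rel yaw -1.47 mid at 0 -0.0003 width 0.0796 xrange -0.06481652144982082 0.0809941621420228
padmask [[-60.0, -39.9, 42.1], [-48.0, -40.3, 41.6], [-36.0, -39.2, 42.0], [-24.0, -41.0, 40.0], [-12.0, -40.0, 40.8], [0.0, -40.1, 38.9], [12.0, -42.0, 41.5], [24.0, -42.3, 40.9], [36.0, -41.1, 40.5]]
 rel yaw -0.89 mid at 0 -0.0002 width 0.0815 xrange -0.06572645991390916 0.0816008519571647
slip [[-55.0, -24.3, 25.7], [-46.0, -24.3, 25.9], [-37.0, -23.9, 25.9], [-28.0, -23.9, 25.5]]
 rel yaw 0.06 mid at 0 0.0009 width 0.0499 xrange -0.06018271681355953 0.022583714651904927
```

step_arm([
  [-0.019,-0.002,-0.01,0,0,-0.5],
  [-0.019,-0.002,-0.012,0,0,-0.5],
  [-0.019,-0.002,-0.012,0,0,-0.4],
  [-0.019,-0.002,-0.012,0,0,0],
  [-0.019,-0.002,-0.012,0,0,0],
  [-0.019,-0.0026,-0.012,0,0,0],
  [0,0,-0.008,0,0,0],
  [0,0,0,0,0,0],
  [0,0,0,0,0,0],
  [0,0,0,0,0,0],
])

```text
time: 19.2
position: [0.4906, -0.3549, 0.3184]
tool_rot: [-0.032, 0.999, -0.001, 0.0]
ft_force: [0.1, 0.1, -1.0]
grip_width: 0.0492
grip_force: 35.0
```

Run:
```python
from h import *
o=get_obs();T=pose(o);g=o["position"]+.164*T[:3,2];s=-T[:3,0]
# tool x = -slip x
off=np.r_[.0083,.0009]; ctr=g+off[0]*s+off[1]*T[:3,1]
print(o["time"],T[:3,:3].round(4).tolist(),"slip centre",ctr.round(4),"yaw",np.degrees(np.arctan2(s[1],s[0])),"speeds",abs(o["joint_velocities"]).max(),o["grip_force"])
cs=cam("scene");W=cloud(cs);r=cut_out("slip","scene")
if r: print(r[0]["confidence"],r[0]["extent"],np.nanmedian(W[r[0]["region"]],0).round(3))
u,v=proj(cs,ctr)[0].astype(int);a=cs["pixels"][v-45:v+60,u-70:u+70]
c2=cam("side");u,v=proj(c2,ctr)[0].astype(int);b=c2["pixels"][v-45:v+60,u-70:u+70]
cv2.imwrite("pics/fin.png",np.hstack([cv2.resize(x,(400,300),interpolation=cv2.INTER_CUBIC) for x in(a,b)]))
```

```text
19.2 [[-0.998, -0.0636, 0.001], [-0.0636, 0.998, -0.0011], [-0.0009, -0.0012, -1.0]] slip centre [ 0.499  -0.3536  0.1544] yaw 3.6442864816867866 speeds 0.00554020773438465 34.99868854880333
0.85 [233.9, 181.7, 27.0, 17.3] [ 0.523 -0.352  0.161]
```

View pics/fin.png

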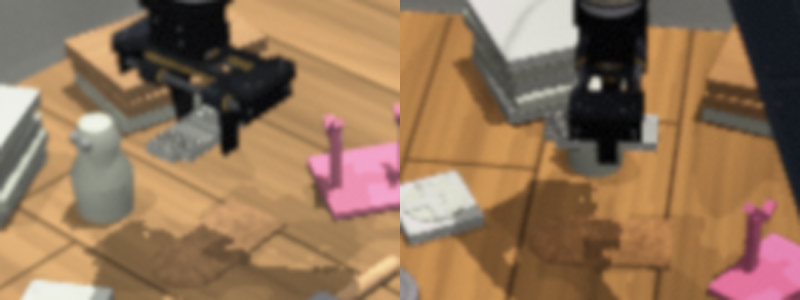

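The slip is held level over the pad. Its stippled end at (180,140) points to the rounded end, label up, with the fingers on the plain middle. The centre is (0.499, -0.354, 0.154), as required.

```bash
python3 -c "
from rig import hand_in; print(hand_in())"
```

```text
the job is handed in; nothing more can be done
None
```

The notched slip was leaned on the brown rest and released, then taken again by its plain middle. I handed the job in at about 19 s with the slip still held level, label up, about 15 cm above the cork pad, frosted end over its rounded end; no verdict came back.

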